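# Tip out the front row of clamp discs

## Task

Set the plywood catch box on the bench squarely and centrally in front of the tipping tray, its tall back away from the tray and its low front wall under the tray's open front edge. Then lift the tray's ball knob to tilt the tray until the two front discs slide off into the box, leaving the two back discs behind the lip, and lower the tray again so that it lies level.

Things in the scene. Friction and masses are not known exactly. Their poses are not given: they have to be found in the camera images.
- tray_stand: Low dark wooden stand fixed to the bench, carrying the tipping tray. Origin on the bench below the hinge axis, which runs along y 58 mm up. -x points to the tray's open front edge, 25 mm beyond the hinge; +x to the knob. The stand's front face is at x = 0, so a low box can reach 25 mm under the edge. At the edge the underside is 54 mm up when level, about 37 mm at full tilt.
- tray_knob (a point): Centre of the 28 mm dark wooden ball on a 10 mm brass post at the tray's tail, 115 mm behind the hinge, 102 mm above the bench and 40 mm above the tail when level. Frame turns with the tray (axes as the stand's when level). Lifting it (about 1.5 N) tilts the tray, at most 0.8 rad; let go, it falls back. The ball can turn in the fingers. Discs slide at 0.27 to 0.42 rad, surely by 0.65.
- tray_edge (a point): Middle of the top of the tray's open front edge, 62 mm above the bench when level; axes as the knob's. Light wooden tray, 92 mm wide, 80 mm between side walls whose rims are 78 mm above the bench. A 10 mm high raised lip along y, 45 mm behind this edge, parts the front row from the back row. Sliding discs land up to 60 mm in front of the edge.
- catch_box: Loose open plywood box, 220 g, 106 mm along x, 132 mm along y, origin at the centre of its underside. Floor 6 mm. The wall at -x is the tall back, 70 mm high, 10 mm thick, mid-plane at x = -48 mm: grip it there from above. The other walls are 6 mm thick, 30 mm high; low front wall's outer face at x = +53 mm. Turned like the stand, its low front faces the tray.
- disc_front_a: Flat round beech disc (spool-clamp head), 32 mm in diameter, 18 mm thick, 14 g, lying flat, origin at the centre of its underside. It is in the front row, between the lip and the open front edge, on the tray's +y side.
- disc_front_b: Flat round beech disc (spool-clamp head), 32 mm in diameter, 18 mm thick, 14 g, lying flat, origin at the centre of its underside. It is in the front row, on the tray's -y side.
- disc_back_a: Flat round beech disc (spool-clamp head), 32 mm in diameter, 18 mm thick, 14 g, lying flat, origin at the centre of its underside. It is in the back row, between the lip and the back wall, on the tray's +y side; it must stay there.
- disc_back_b: Flat round beech disc (spool-clamp head), 32 mm in diameter, 18 mm thick, 14 g, lying flat, origin at the centre of its underside. It is in the back row, on the tray's -y side; it must stay there.
Things that resemble listed ones, but are neither listed nor needed, are in the scene too. Leave any green look-alike of the disc_back_a alone.

How it is judged (in metres and radians):
On the way, in this order (a step that is already met when the one before it is completed fails the run):
1. the catch box stands on the bench, let go, with its low front wall under the front edge of the level tray (at most 7 mm short of it), centred within 30 mm and square within 0.3 rad (x of catch_box in the frame of tray_stand between -0.085 and -0.04 m and y of catch_box in the frame of tray_stand between -0.03 and 0.03 m and angle between the x axis of catch_box and the x axis of tray_stand, either way round below 0.3 rad and height (world z) of catch_box below 0.006 m and contact force between the fingers and catch_box below 0.2 N and angle between tray_knob's own z axis and vertical below 0.06 rad), for 0.2 s.
2. the two front discs have gone into the catch box while the tray is tilted (x of disc_front_a in the frame of catch_box between -0.052 and 0.056 m and y of disc_front_a in the frame of catch_box between -0.066 and 0.066 m and z of disc_front_a in the frame of catch_box between -0.002 and 0.045 m and x of disc_front_b in the frame of catch_box between -0.052 and 0.056 m and y of disc_front_b in the frame of catch_box between -0.066 and 0.066 m and z of disc_front_b in the frame of catch_box between -0.002 and 0.045 m and angle between tray_knob's own z axis and vertical above 0.12 rad), for 0.1 s.
At the end, for the whole second after the job is handed in: Both front discs lie at rest inside the catch box, which stands upright on the bench; both back discs are still in the tray behind its lip; the tray is down level again (within 4 degrees) (x of disc_front_a in the frame of catch_box between -0.052 and 0.056 m and y of disc_front_a in the frame of catch_box between -0.066 and 0.066 m and z of disc_front_a in the frame of catch_box between -0.002 and 0.045 m and x of disc_front_b in the frame of catch_box between -0.052 and 0.056 m and y of disc_front_b in the frame of catch_box between -0.066 and 0.066 m and z of disc_front_b in the frame of catch_box between -0.002 and 0.045 m and x of disc_back_a in the frame of tray_knob between -0.1 and -0.045 m and y of disc_back_a in the frame of tray_knob between -0.042 and 0.042 m and z of disc_back_a in the frame of tray_knob between -0.055 and -0.015 m and x of disc_back_b in the frame of tray_knob between -0.1 and -0.045 m and y of disc_back_b in the frame of tray_knob between -0.042 and 0.042 m and z of disc_back_b in the frame of tray_knob between -0.055 and -0.015 m and angle between tray_knob's own z axis and vertical below 0.07 rad and height (world z) of catch_box below 0.01 m and angle between catch_box's own z axis and vertical below 0.15 rad and linear speed of each of catch_box, disc_front_a, disc_front_b below 0.02 m/s); the robot touches nothing.
It also fails if it takes over 58 s, if anything falls off the work surface, if the arm or the gripper's body presses on something with over 40 N, if the wrist force passes 120 N, or if a joint passes its speed limit or range.

## Robot

A 6-joint arm with a two-finger parallel gripper is mounted at the origin on the work surface. World frame = base frame: x ahead of the robot, y to its left, z up, the work surface at z = 0. Lengths are in mm, angles in rad, forces in N, time in s.
With the tool pointing down it reaches from about 400 to 925 mm from the base axis. Payload 12.5 kg.
Tool frame: the origin (TCP) lies at the very end of the fingers, on their centre line; the grasp point (between the pads) lies 19 mm behind it; z points along the fingers, y is the direction in which the jaws open and shut (so a half turn about z gives the same grasp; the last joint's range is limited). The gripper opens to 95 mm and grips with 3 to 60 N. Pads are 20 mm wide; open, the fingers measure 119 mm over their backs; the gripper's body (75 mm by 180 mm) begins 59 mm behind the grasp point.
Start: joints at [-1.357, 0.491, 1.559, -0, 1.092, -0.106], TCP at [196.509, -593.322, 214.661] pointing down, gripper open.
Joint ranges: [-3.1, 3.1], [-0.84, 2.19], [0.05, 2.79], [-1.13, 4.28], [0.06, 2.93], [-2.69, 2.69]. Speed limits (rad/s): [2.22, 2.22, 2.79, 3.14, 3.14, 3.14].

## Interface

Orientations are given as [roll, pitch, yaw] about the fixed x, y, z axes, in that order (R = Rz(yaw) Ry(pitch) Rx(roll)).
In Python, from cell import env gives the robot as it stands.
- The arm moves only by the shell command python3 -m pendant 'ROWS'. ROWS is JSON, a list that holds one entry, the list of rows, each a list of 5 numbers: the opening, from 0 (shut) to 1 (fully open), then the shift along the tool's x, y, z in m, then the turn about the tool's z in rad. A call has exactly 8 rows; each row is the pose to reach, as a shift and turn from the pose commanded when the call began, along the tool's axes at that moment; what a row does not reach only later rows make up. A row lasts 1/10 s, in which the tool goes at most 50 mm and 8.59 degrees, less where a joint would pass 70% of its speed; a pose out of reach is approached as far as the arm can. A call with a gripper value outside its range is refused whole. The fingers move at their own pace and stop on an object; the grip force is fixed at half the most. Time passes only in rows, so rows that repeat a pose let the fingers close, or fill a call up. It gives the time, the measured TCP pose, the force and the opening at its end, in the units of the state.
- env.state(): the state, without advancing time (a new reading comes with each control period).
- env.read_camera(name): name is "scene" or "top"; returns a dict with "image" (400x640x3 uint8, blue, green, red), "range_z" (400x640 float32, mm along the optical axis (not along the pixel's ray), 0 where there is no reading), "fx", "fy", "cx", "cy" (pixels), "rvec" (rotation vector, rad) and "tvec" (3), from world to camera coordinates, as OpenCV has them. Camera axes: x right, y down, z forward; pixel columns grow to the right and rows downward; lengths in mm; the calibration is good to about 2 mm. A picture is of the moment at which its call begins.
- env.job_done(): hands the job in, once; it reports no verdict.
The state is a dict: "t": time; "joints": joint angles; "qvel": joint speeds; "tau": joint torques, N m; "eef_pos": TCP position; "tcp_rot": TCP orientation; "ft_force": force on the tool from outside, world axes, zero at the start; "moment": the same for the moment, N m; "opening": opening from 0.0 (shut) to 1.0 (fully open).
Only numpy, scipy, OpenCV 4.12 (cv2) and the standard library are available. Lean on these libraries where they do the work, as an engineer would, in place of code of your own. Each camera call takes 0.05 s, during which the arm holds its last target. There are 200 camera calls.

## Working session

There is one attempt and no reset: what is moved stays moved. The work goes in short steps, Python scripts to look and compute and a shell command to move; the robot and the scene stay as the last step left them, time stands still between calls to the robot, and variables do not carry over. Pictures are saved under pics/ and viewed, about 8 in all and at most 12, crops included, and the job is handed in when it is done.

```bash
ls; mkdir -p pics
cat > h.py <<'E'
import numpy as np, cv2
from cell import env
def cam(n,save=None):
    c=env.read_camera(n); R=cv2.Rodrigues(np.array(c["rvec"],float))[0]; t=np.array(c["tvec"],float).ravel()
    d=c["range_z"]; v,u=np.mgrid[0:400,0:640]
    P=np.stack([(u-c["cx"])/c["fx"]*d,(v-c["cy"])/c["fy"]*d,d],-1)
    W=(P-t)@R; W[d==0]=np.nan
    if save: cv2.imwrite(f"pics/{save}.png",c["image"])
    return c["image"],W
E
python3 - <<'E'
from h import *
for n in("top","scene"):
    im,W=cam(n,n); np.save(n+".npy",W)
    print(n,W[200,320],W[100,100],W[300,500])
print(env.state())
E
```

```text
pics
top [nan nan nan] [745.1974797  497.81341994   1.55302275] [ 374.44460939 -267.08097081   -1.19733587]
scene [372.80984066  91.45097352  13.11811365] [-477.43114526 -540.44344865   63.55070786] [7.21000752e+02 2.91142099e+02 4.42232717e-01]
{'t': 0.1, 'joints': array([-1.35657621e+00,  4.91517313e-01,  1.55938559e+00, -1.34878614e-05,
        1.09170397e+00, -1.05604517e-01]), 'qvel': array([ 1.67834428e-03, -2.07098803e-03,  7.03892545e-05,  2.05843925e-04,
        5.30414702e-04,  2.63991761e-04]), 'tau': array([ 1.75202851e-03, -6.13621545e+01, -2.58605558e+01,  6.93225022e-02,
        4.69913101e-02, -7.18502429e-05]), 'eef_pos': array([ 196.47000039, -593.09066021,  214.10998619]), 'tcp_rot': array([-3.14058282e+00, -9.50109467e-05,  3.19830812e-01]), 'ft_force': array([-0.09252474, -0.25679999,  0.01641976]), 'moment': array([-0.03221518, -0.01920175,  0.0029739 ]), 'opening': 1.0001504629666307}
```

View pics/top.png

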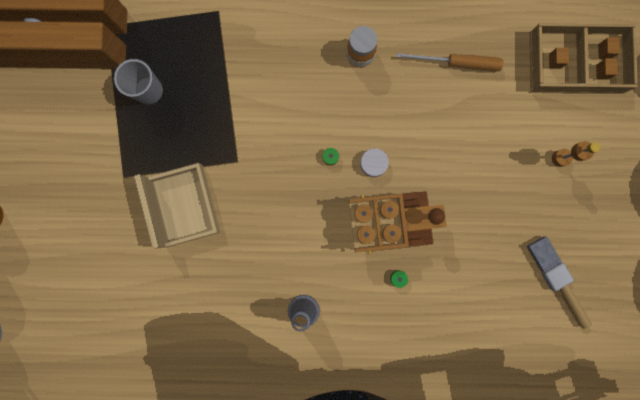

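View pics/scene.png

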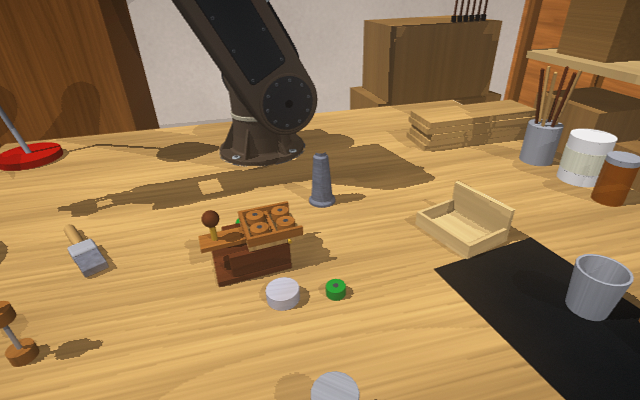

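The top view shows these pixel positions:
- Box at (180,207), with its tall back on the left at about (147,210) and its low front on the right at about (213,200).
- Tray at (380,222), with the open edge on the left at about x=351.
- Knob at (437,216).
- Look-alikes to leave alone: green discs at (330,157) and (400,279), a silver puck at (374,162) and a dumbbell at (572,154). The compartment box at (583,60) is a distractor for the catch box.

There is only one tall-backed box and one knob on a tray. Next I'll measure them.

```bash
cat > meas.py <<'E'
from h import *
def rect(P):
    r=cv2.minAreaRect(P[:,:2].astype(np.float32)); return np.round(r[0],1),np.round(r[1],1),round(r[2],1)
def sel(W,roi,lo,hi):
    x0,x1,y0,y1=roi; P=W[y0:y1,x0:x1].reshape(-1,3); return P[(P[:,2]>lo)&(P[:,2]<hi)]
def tray(W):
    K=sel(W,(415,460,195,240),96,125); k=K.mean(0)
    T=sel(W,(340,415,185,260),66,86); print("knob n",len(K),k,K[:,2].max()," rim",len(T),rect(T),T.mean(0))
def box(W,roi=(125,225,155,255)):
    B=sel(W,roi,62,80); print("back top",len(B),rect(B),B.mean(0))
    F=sel(W,roi,22,80); print("box all",len(F),rect(F))
    F=sel(W,roi,22,38); print("low rim z",np.median(F[:,2]))
    return B,F
E
python3 - <<'E'
from meas import *
W=np.load("top.npy"); tray(W); box(W)
im=cv2.imread("pics/top.png"); c=im[150:270,120:460]; cv2.imwrite("pics/crop.png",cv2.resize(c,None,fx=2.3,fy=2.3,interpolation=cv2.INTER_CUBIC))
E
```

```text
knob n 227 [ 525.2516137  -121.49544147  112.0947559 ] 118.55346912988803  rim 1943 (array([515.1, -38.9]), array([ 92. , 109.7]), 7.2) [514.61948843 -33.71110216  79.09022156]
back top 557 (array([529.3, 374.2]), array([131.9,  12.5]), 15.8) [528.82682765 373.34720156  70.15916477]
box all 1806 (array([543. , 328.9]), array([132.8, 107.9]), 16.2)
low rim z 30.868886794197756
```

View pics/crop.png

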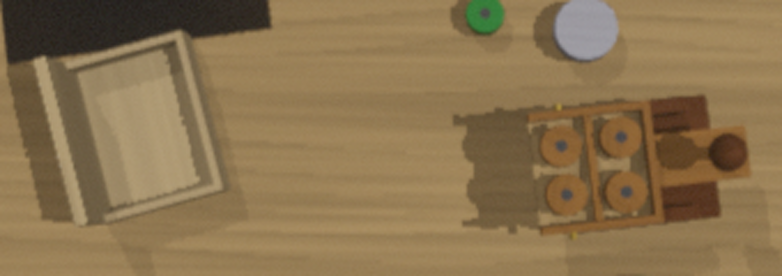

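```bash
cat > go.py <<'E'
import sys; from h import *
from scipy.spatial.transform import Rotation as Ro
a=[float(s) for s in sys.argv[1:]]; s=env.state()
R=Ro.from_euler('xyz',s["tcp_rot"]).as_matrix(); d=R.T@(np.array(a[:3])-s["eef_pos"])/1000
print(s["t"],s["eef_pos"],"yaw",s["tcp_rot"],"F",s["ft_force"],"shift",d.round(4), "turn",round(s["tcp_rot"][2]-a[3],4))
E
python3 -m pendant '[[[1,0.38,-0.18,0,0],[1,0.38,-0.18,0,0],[1,0.38,-0.18,0,0],[1,0.38,-0.18,0,0],[1,0.38,-0.18,0,0],[1,0.38,-0.18,0,0],[1,0.38,-0.18,0,0],[1,0.38,-0.18,0,0]]]'
python3 go.py 529.4 374.5 150 0.283
```

```text
t: 0.9
eef_pos: [487.0, -315.4, 214.5]
tcp_rot: [-3.141, 0.0, 0.32]
ft_force: [0.9, 0.0, 0.2]
opening: 1.0
0.9 [ 487.00780986 -315.39261554  214.52333266] yaw [-3.14143020e+00  1.91509009e-04  3.19778327e-01] F [0.90283174 0.01259359 0.18685281] shift [ 0.2571 -0.6416  0.0646] turn 0.0368
```

```bash
python3 -m pendant '[[[1,0.14,-0.35,0,0.037],[1,0.14,-0.35,0,0.037],[1,0.14,-0.35,0,0.037],[1,0.14,-0.35,0,0.037],[1,0.14,-0.35,0,0.037],[1,0.14,-0.35,0,0.037],[1,0.14,-0.35,0,0.037],[1,0.14,-0.35,0,0.037]]]'
python3 go.py 529.4 374.5 130 0.283
```

```text
t: 1.7
eef_pos: [508.3, 62.3, 214.5]
tcp_rot: [-3.141, 0.0, 0.285]
ft_force: [0.2, 0.7, -0.2]
opening: 0.998
1.7 [508.26856783  62.28271018 214.54586467] yaw [-3.14126812e+00  1.70319808e-04  2.84800649e-01] F [ 0.17445461  0.65309357 -0.19094903] shift [ 0.108  -0.2937  0.0846] turn 0.0018
```

```bash
python3 -m pendant '[[[1,0.108,-0.294,0.08,0.002],[1,0.108,-0.294,0.08,0.002],[1,0.108,-0.294,0.08,0.002],[1,0.108,-0.294,0.08,0.002],[1,0.108,-0.294,0.08,0.002],[1,0.108,-0.294,0.08,0.002],[1,0.108,-0.294,0.08,0.002],[1,0.108,-0.294,0.08,0.002]]]'
python3 go.py 529.4 374.5 36 0.283
python3 - <<'E'
from h import *
im,W=cam("top"); cv2.imwrite("pics/t2.png",cv2.resize(im[120:300,60:300],None,fx=3,fy=3))
E
```

```text
t: 2.5
eef_pos: [529.4, 374.2, 132.8]
tcp_rot: [3.141, 0.002, 0.284]
ft_force: [-0.1, -0.7, -0.9]
opening: 1.002
2.5 [529.4112292  374.15931754 132.77823051] yaw [3.14129366e+00 1.96634400e-03 2.83936429e-01] F [-0.07282706 -0.71983844 -0.89270934] shift [ 0.0003 -0.0004  0.0968] turn 0.0009
```

View pics/t2.png

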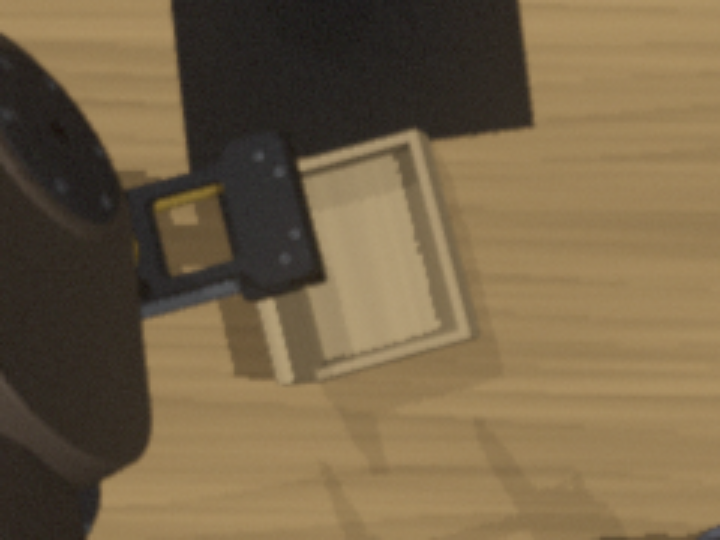

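The gripper (crop about (265,215)) sits over the tall back wall, in line with the box sides. I'll go down and grip.

```bash
python3 -m pendant '[[[1,0,0,0.03,0],[1,0,0,0.06,0],[1,0,0,0.08,0],[1,0,0,0.095,0],[1,0,0,0.095,0],[0,0,0,0.095,0],[0,0,0,0.095,0],[0,0,0,0.095,0]]]'
python3 -m pendant '[[[0,0,0,0,0],[0,0,0,0,0],[0,0,0,0,0],[0,0,0,0,0],[0,0,0,-0.004,0],[0,0,0,-0.008,0],[0,0,0,-0.012,0],[0,0,0,-0.012,0]]]'
python3 go.py 497.1 104.8 50 0.124
```

```text
t: 3.35
eef_pos: [530.8, 371.7, 40.7]
tcp_rot: [-3.141, -0.002, 0.281]
ft_force: [-0.2, -0.4, -0.0]
opening: 0.803
t: 4.15
eef_pos: [530.7, 371.9, 52.4]
tcp_rot: [-3.141, -0.001, 0.281]
ft_force: [-0.1, 1.3, 0.5]
opening: 0.131
4.15 [530.72073389 371.86452794  52.43711192] yaw [-3.14126763e+00 -1.31970991e-03  2.80805242e-01] F [-0.09233345  1.34508544  0.4981325 ] shift [-0.1063  0.2473  0.0022] turn 0.1568
```

```bash
python3 -m pendant '[[[0,0,0,0.012,0],[0,0,0,0.012,0],[0,0,0,0.012,0],[0,0,0,0.012,0],[0,0,0,0.012,0],[0,0,0,0.012,0],[0,0,0,0.012,0],[0,0,0,0.012,0]]]'
python3 -m pendant '[[[0,0,0,-0.004,0],[0,0,0,-0.008,0],[0,0,0,-0.012,0],[0,0,0,-0.012,0],[0,0,0,-0.012,0],[0,0,0,-0.012,0],[0,0,0,-0.012,0],[0,0,0,-0.012,0]]]'
python3 go.py 497.1 104.8 50 0.124
python3 - <<'E'
from h import *
im,W=cam("scene"); cv2.imwrite("pics/s2.png",cv2.resize(im[100:300,280:580],None,fx=2.5,fy=2.5))
E
```

```text
t: 4.95
eef_pos: [532.8, 372.6, 41.9]
tcp_rot: [-3.14, -0.007, 0.281]
ft_force: [3.5, -0.1, 15.3]
opening: 0.105
t: 5.75
eef_pos: [530.3, 371.5, 51.4]
tcp_rot: [3.141, 0.0, 0.281]
ft_force: [-0.1, 0.2, -2.1]
opening: 0.1
5.75 [530.31827709 371.54952632  51.39771965] yaw [3.14142112e+00 2.96877529e-04 2.80813202e-01] F [-0.05318973  0.16825886 -2.13374194] shift [-0.1058  0.2471  0.0015] turn 0.1568
```

View pics/s2.png

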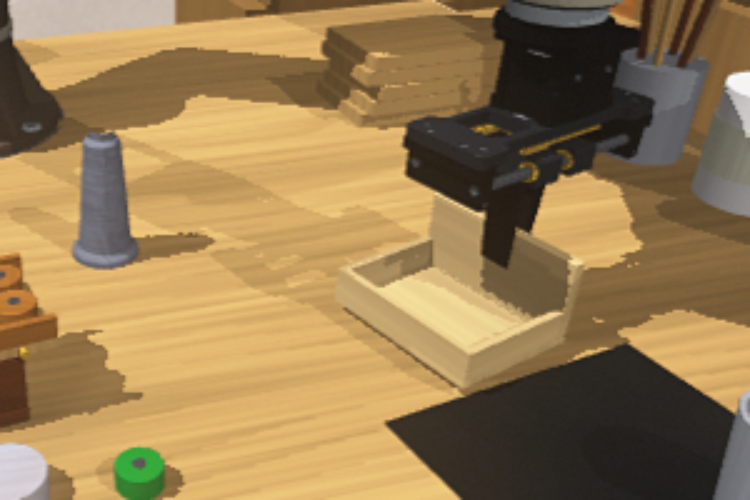

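The box is held level, with -2.1 N on the wrist, which matches its weight. I'll carry it in two stages.

```bash
python3 -m pendant '[[[0,-0.007,0.013,0,0.01],[0,-0.02,0.038,0,0.04],[0,-0.036,0.067,0,0.07],[0,-0.052,0.097,0,0.1],[0,-0.068,0.127,0,0.13],[0,-0.082,0.153,0,0.15],[0,-0.091,0.171,0,0.157],[0,-0.095,0.178,0,0.157]]]'
python3 go.py 497.1 104.8 50 0.124
```

```text
t: 6.6
eef_pos: [487.7, 172.2, 51.8]
tcp_rot: [3.141, 0.0, 0.122]
ft_force: [0.6, 0.8, -2.2]
opening: 0.106
6.6 [487.7302663  172.18643427  51.78902789] yaw [3.14134363e+00 4.95389278e-04 1.21583766e-01] F [ 0.63902054  0.7750331  -2.153592  ] shift [0.0011 0.068  0.0018] turn -0.0024
```

Run:
```python
from meas import *
im,W=cam("top","t3"); box(W,(150,350,150,290)); tray(W)
```

```text
back top 4 (array([550.9,  20.5]), array([4.6, 0.1]), 6.6) [550.88412415  20.56228302  66.62072145]
box all 509 (array([534. ,  78.4]), array([205.4, 119.7]), 9.0)
low rim z 28.81279585867872
knob n 228 [ 525.27064016 -121.43902004  112.32453786] 119.83689966873172  rim 1934 (array([516.6, -34.8]), array([ 95.9, 101.6]), 7.0) [514.73387966 -33.78065359  79.13044375]
```

```bash
python3 -m pendant '[[[0,0,0.008,0,0],[0,0.001,0.02,0,0],[0,0.001,0.034,0,0],[0,0.001,0.048,0,0],[0,0.001,0.058,0,0],[0,0.001,0.064,0,0],[0,0.001,0.068,0,0],[0,0.001,0.068,0,0]]]'
python3 go.py 497.1 104.8 40 0.124
python3 - <<'E'
from h import *
im,W=cam("scene"); np.save("s3.npy",W); cv2.imwrite("pics/s3.png",cv2.resize(im[130:330,180:430],None,fx=3,fy=3))
im,W=cam("top","t3"); np.save("t3.npy",W)
E
```

```text
t: 7.45
eef_pos: [497.9, 106.5, 51.6]
tcp_rot: [3.142, 0.0, 0.123]
ft_force: [1.0, 0.5, -1.2]
opening: 0.104
7.45 [497.91268569 106.50872717  51.59327016] yaw [3.14150391e+00 1.17455050e-05 1.23299878e-01] F [ 1.03496065  0.54111997 -1.17079773] shift [-0.001   0.0016  0.0116] turn -0.0007
```

View pics/s3.png

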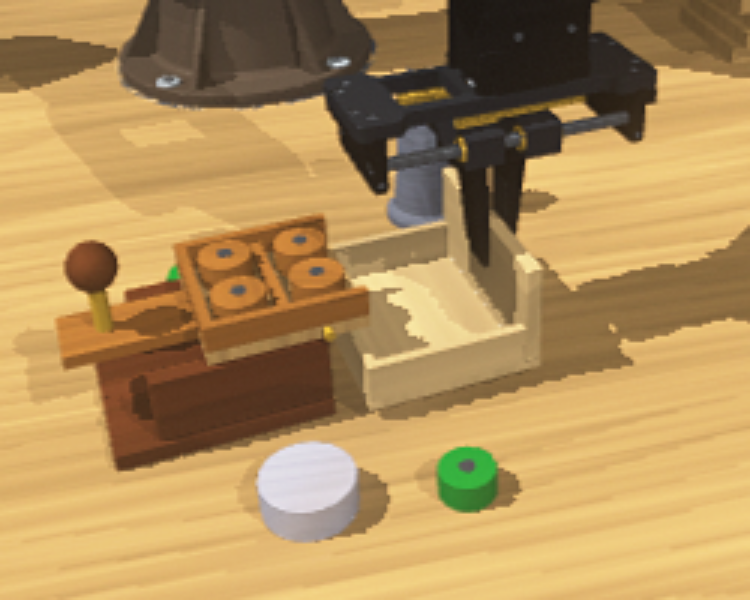

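The low front wall sits under the tray edge (crop about (350,330)), and the box looks square and centred. I'll lower it and let go.

```bash
python3 -m pendant '[[[0,-0.001,0,0.003,0],[0,-0.001,0,0.006,0],[0,-0.001,0,0.009,0],[0,-0.001,0,0.01,0],[0,-0.001,0,0.01,0],[0.5,-0.001,0,0.01,0],[0.5,-0.001,0,0.01,0],[0.5,-0.001,0,0.01,0]]]'
python3 -m pendant '[[[0.5,0,0,0,0],[0.5,0,0,0,0],[0.5,0,0,0,0],[0.5,0,0,-0.01,0],[0.5,0,0,-0.03,0],[0.5,0,0,-0.06,0],[0.5,0,0,-0.1,0],[0.5,0,0,-0.15,0]]]'
python3 go.py 525 -50 190 0.124
```

```text
t: 8.35
eef_pos: [496.9, 106.8, 41.5]
tcp_rot: [3.141, -0.0, 0.124]
ft_force: [-0.3, 0.2, -0.6]
opening: 0.298
t: 9.15
eef_pos: [496.0, 106.7, 192.9]
tcp_rot: [-3.142, 0.002, 0.124]
ft_force: [-0.4, 0.1, 0.4]
opening: 0.501
9.15 [495.95513492 106.66395241 192.92445945] yaw [-3.14158513e+00  2.18359530e-03  1.23755594e-01] F [-0.35526287  0.08483951  0.36112388] shift [0.0095 0.1591 0.0029] turn -0.0002
```

```bash
python3 -m pendant '[[[0.6,0.001,0.03,0,-0.1],[0.6,0.001,0.07,0,-0.25],[0.6,0.001,0.11,0,-0.4],[0.6,0.001,0.15,0,-0.55],[0.6,0.001,0.19,0,-0.7],[0.6,0.001,0.215,0,-0.85],[0.6,0.001,0.23,0,-1.0],[0.6,0.001,0.23,0,-1.15]]]'
python3 go.py 525.3 -121.5 150 1.695
python3 - <<'E'
from meas import *
im,W=cam("top","t4"); box(W,(240,400,150,290)); 
B=sel(W,(240,345,150,290),22,80); print(len(B),rect(B))
B=sel(W,(240,345,150,290),62,78); print(len(B),rect(B))
E
```

```text
t: 9.95
eef_pos: [526.2, -123.3, 192.2]
tcp_rot: [3.141, 0.0, 1.256]
ft_force: [0.6, 0.1, 0.4]
opening: 0.597
9.95 [ 526.24889446 -123.30639649  192.23220064] yaw [3.14095074e+00 2.84572788e-04 1.25608832e+00] F [0.59264268 0.06464288 0.43678467] shift [ 0.0014 -0.0015  0.0422] turn -0.4389
back top 1913 (array([496.8,  24. ]), array([130.5, 186.1]), 1.8) [509.54829225   6.2697735   69.97214088]
box all 3103 (array([528. ,  25.1]), array([245.2, 186.1]), 1.4)
low rim z 25.65797391879198
843 (array([540.4,  71.3]), array([215.2,  92.7]), 6.9)
449 (array([494.2, 107.4]), array([131.6,  10.1]), 7.0)
```

View pics/t4.png

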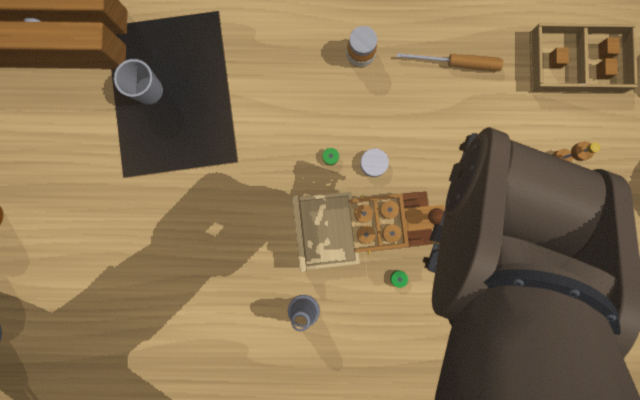

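The box stands at about x=-69 mm, y=-3 mm in the stand frame and is square (7.0° against the tray's 7.1°), so step 1 is met. Next, the knob.

```bash
python3 -m pendant '[[[0.6,0.001,-0.001,0,-0.14],[0.6,0.001,-0.001,0,-0.28],[0.6,0.001,-0.001,0,-0.4],[0.6,0.001,-0.001,0,-0.439],[0.6,0.001,-0.001,0.02,-0.439],[0.6,0.001,-0.001,0.045,-0.439],[0.6,0.001,-0.001,0.055,-0.439],[0.6,0.001,-0.001,0.055,-0.439]]]'
python3 go.py 525.3 -121.5 83 1.695
python3 - <<'E'
from h import *
im,W=cam("scene"); cv2.imwrite("pics/s5.png",cv2.resize(im[130:330,150:400],None,fx=3,fy=3))
E
```

```text
t: 10.8
eef_pos: [525.1, -119.8, 136.0]
tcp_rot: [-3.14, -0.001, 1.69]
ft_force: [0.2, 0.4, 0.7]
opening: 0.599
10.8 [ 525.13124671 -119.76559848  136.03298209] yaw [-3.13975595e+00 -8.54929511e-04  1.68971456e+00] F [0.19515405 0.39381976 0.70410216] shift [-0.0018  0.0001  0.053 ] turn -0.0053
```

View pics/s5.png

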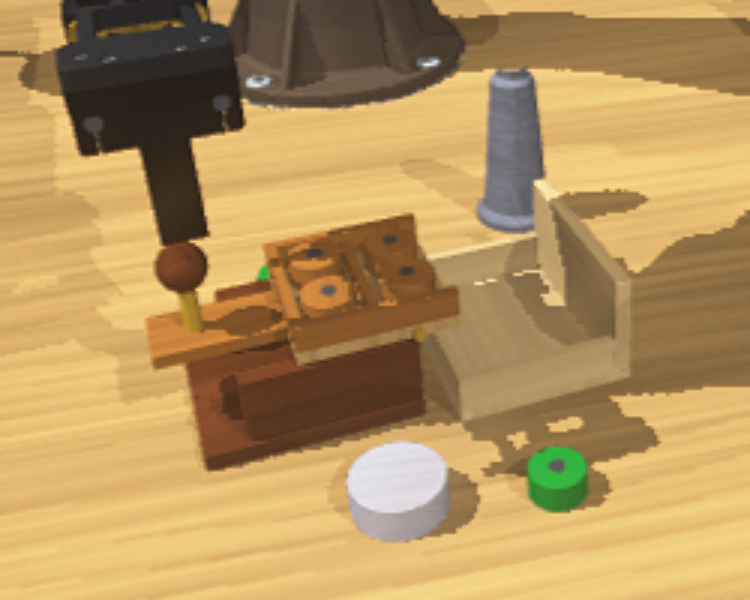

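The fingers straddle the ball (crop (182,265)) and all four discs are in place. I'll go down and close.

```bash
python3 -m pendant '[[[0.6,-0.002,0,0.02,-0.005],[0.6,-0.002,0,0.04,-0.005],[0.6,-0.002,0,0.053,-0.005],[0.6,-0.002,0,0.053,-0.005],[0,-0.002,0,0.053,-0.005],[0,-0.002,0,0.053,-0.005],[0,-0.002,0,0.053,-0.005],[0,-0.002,0,0.053,-0.005]]]'
python3 -m pendant '[[[0,0,0,0,0],[0,0,0,0,0],[0,0,0,0,0],[0,0,0,0,0],[0,0,0,0,0],[0,0,0,0,0],[0,0,0,0,0],[0,0,0,0,0]]]'
python3 go.py 525.3 -121.5 83 1.695
```

```text
t: 11.65
eef_pos: [526.0, -122.2, 84.2]
tcp_rot: [3.141, 0.0, 1.696]
ft_force: [0.4, 0.2, -0.1]
opening: 0.318
t: 12.45
eef_pos: [525.5, -122.2, 84.0]
tcp_rot: [-3.141, 0.0, 1.696]
ft_force: [-3.4, -1.9, 5.4]
opening: 0.283
12.45 [ 525.51907681 -122.21023795   83.99992984] yaw [-3.14115982e+00  1.97966986e-04  1.69625286e+00] F [-3.43722632 -1.90444117  5.38594343] shift [ 0.0007 -0.0001  0.001 ] turn 0.0013
```

Gripped: the opening of about 27 mm fits the ball. I'll tilt along the arc to 0.35 rad.

```bash
python3 -m pendant '[[[0,0.002,0,-0.006,0],[0,0.005,0,-0.011,0],[0,0.008,0,-0.017,0],[0,0.011,0,-0.022,0],[0,0.0145,0,-0.027,0],[0,0.018,0,-0.032,0],[0,0.022,0,-0.037,0],[0,0.022,0,-0.037,0]]]'
python3 - <<'E'
from h import *
im,W=cam("scene"); cv2.imwrite("pics/s6.png",cv2.resize(im[130:330,150:400],None,fx=3,fy=3))
E
```

```text
t: 13.25
eef_pos: [522.7, -99.5, 121.2]
tcp_rot: [-3.141, -0.0, 1.697]
ft_force: [-4.9, -0.0, -2.9]
opening: 0.279
```

View pics/s6.png

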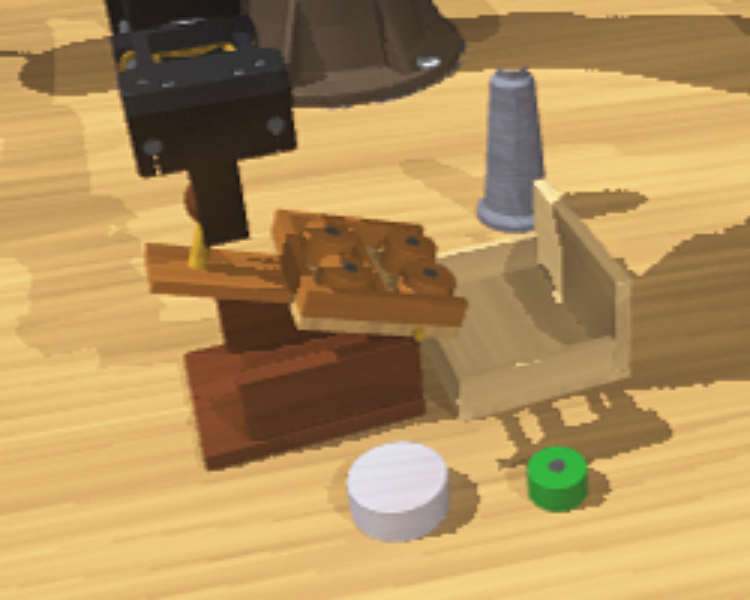

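The tray is tilted about 0.35 rad, the ball is still in the fingers, and no disc has slid yet. I'll go on to 0.5 rad.

```bash
python3 -m pendant '[[[0,0.002,0,-0.002,0],[0,0.004,0,-0.0045,0],[0,0.006,0,-0.0065,0],[0,0.0086,0,-0.009,0],[0,0.011,0,-0.011,0],[0,0.013,0,-0.013,0],[0,0.013,0,-0.013,0],[0,0.013,0,-0.013,0]]]'
python3 - <<'E'
from h import *
im,W=cam("scene"); a=im[150:310,190:400]; im,W=cam("top","t7")
b=im[160:290,270:480]
cv2.imwrite("pics/s7.png",cv2.resize(np.vstack([a,b]),None,fx=2,fy=2))
E
```

```text
t: 14.1
eef_pos: [521.1, -87.0, 133.7]
tcp_rot: [-3.141, -0.0, 1.696]
ft_force: [-5.6, -0.4, -2.6]
opening: 0.277
```

View pics/s7.png

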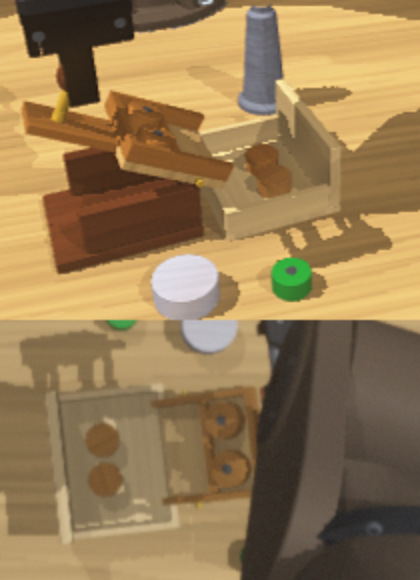

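Both front discs lie in the box (crop (102,440) and (105,480)), and the back discs sit behind the lip. I'll hold briefly, then lower along the same arc.

```bash
python3 -m pendant '[[[0,0,0,0,0],[0,0,0,0,0],[0,-0.002,0,0.002,0],[0,-0.0044,0,0.0042,0],[0,-0.009,0,0.0085,0],[0,-0.013,0,0.013,0],[0,-0.017,0,0.0177,0],[0,-0.0206,0,0.0226,0]]]'
python3 -m pendant '[[[0,-0.0034,0,0.0052,0],[0,-0.0066,0,0.0104,0],[0,-0.0095,0,0.0159,0],[0,-0.0121,0,0.0214,0],[0,-0.0133,0,0.0244,0],[0,-0.0144,0,0.0274,0],[0,-0.0144,0,0.0274,0],[0,-0.0144,0,0.0274,0]]]'
python3 go.py 525.5 -122.2 84 1.696
```

```text
t: 15.0
eef_pos: [523.7, -107.8, 111.1]
tcp_rot: [-3.141, -0.0, 1.696]
ft_force: [-6.0, -0.1, -0.8]
opening: 0.282
t: 15.8
eef_pos: [525.6, -122.3, 84.1]
tcp_rot: [-3.141, 0.0, 1.696]
ft_force: [-8.0, -3.1, 3.1]
opening: 0.275
15.8 [ 525.59458316 -122.25529794   84.12877474] yaw [-3.14122166e+00  4.38883103e-04  1.69635570e+00] F [-8.04271135 -3.09416236  3.09705846] shift [ 0.0001 -0.0001  0.0001] turn 0.0004
```

```bash
python3 -m pendant '[[[0.6,0,0,0,0],[0.6,0,0,0,0],[0.6,0,0,0,0],[0.6,0,0,0,0],[0.6,0,0,0,0],[0.6,0,0,0,0],[0.6,0,0,0,0],[0.6,0,0,0,0]]]'
python3 -m pendant '[[[0.6,0,0,-0.01,0],[0.6,0,0,-0.03,0],[0.6,0,0,-0.06,0],[0.6,0,0,-0.1,0],[0.6,-0.03,0,-0.13,0],[0.6,-0.07,0,-0.13,0],[0.6,-0.11,0,-0.13,0],[0.6,-0.12,0,-0.13,0]]]'
python3 - <<'E'
from meas import *
im,W=cam("scene"); a=im[150:310,190:400]; im,W=cam("top","t8")
b=im[160:290,270:480]; tray(W)
B=sel(W,(240,345,150,290),62,78); print(len(B),rect(B))
cv2.imwrite("pics/s8.png",cv2.resize(np.vstack([a,b]),None,fx=2,fy=2))
print(env.state()["eef_pos"],env.state()["ft_force"])
E
```

```text
t: 16.6
eef_pos: [525.9, -122.1, 83.6]
tcp_rot: [3.142, 0.0, 1.696]
ft_force: [0.3, 1.3, 0.9]
opening: 0.602
t: 17.4
eef_pos: [541.0, -244.3, 214.5]
tcp_rot: [3.141, 0.001, 1.694]
ft_force: [-0.4, 0.8, 0.4]
opening: 0.601
knob n 227 [ 525.30182905 -121.49689236  112.26765399] 119.1042382901437  rim 1400 (array([515., -38.]), array([ 92. , 107.7]), 7.1) [515.58033178 -43.16577839  78.34642957]
455 (array([494. , 107.3]), array([131.6,  10.2]), 7.0)
[ 540.57191702 -242.16499416  213.78439905] [-0.55061253 -0.45004105  0.170162  ]
```

View pics/s8.png

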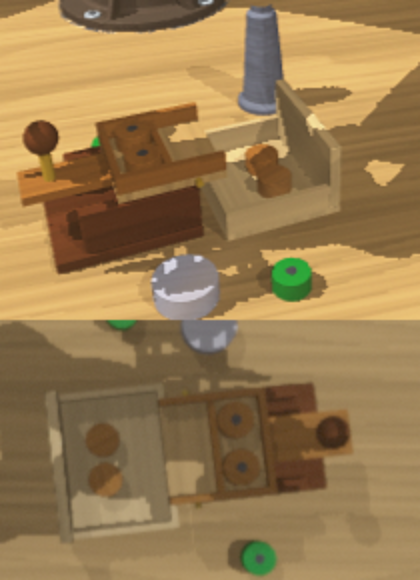

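The tray is level again: the knob is back where it was before the tilt and the rims are at about 78 mm. Both front discs are in the box, both back discs are behind the lip, and the arm is clear, so I'll hand in.

```bash
python3 -c "
from cell import env
print(env.job_done())"
```

```text
the job is handed in; nothing more can be done
None
```

The job is done and handed in at about 17.5 s of the 58 s allowed; the system gives no verdict.

I set the catch box down with its low front wall under the tray edge. I then lifted the knob to about 0.5 rad until the two front discs slid into the box, lowered the tray along the same arc, let go and moved clear.

**Last checks, from the camera just before handing in:**
- **Box:** it stands at about x = -69 mm, y = -3 mm in the stand frame, square to the tray within about 0.2°, and it did not move when the discs landed.
- **Tray:** the knob is within 0.2 mm of where it was before the tilt, so the tray is level.
- **Discs:** both front discs are in the box and both back discs are behind the lip. I judged this by eye and did not measure disc positions.
- **Arm:** it is clear of everything, with about 0.7 N of background reading on the wrist.

**What went wrong:** on the first try at gripping the box, I began lifting before the fingers had fully closed. I lowered it again (about 15 N on the wrist, within limits) and lifted cleanly the second time. No check failed or disagreed.

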